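# Refit the filter cover of the bead-sanding dust extractor

## Task

Put the loose filter cover back on the dust extractor box: hold it tilted, hook its lip under the ledge of the mouth, swing the other end down and press until the sprung catch snaps over its edge and the cover lies flat and fully home. Feel your way and be gentle with the box (never lean on it with more than about 15 N through the cover), leave the cover released, and do not shift the other things on the table.

Things in the scene. Friction and masses are not known exactly. Their poses are not given: they have to be found in the camera images.
- unit: Grey sheet-metal dust extractor box fixed to the table, 250 (x) x 180 (y) x 94 mm high, pleated paper filter inside; louvres on its y sides, black round outlet (64 mm across, 22 mm long) on its +x side. Origin: centre of the underside, z up. On top, on a thick rubber seal, lies a flat level steel frame (the mouth), 5 mm thick. The mouth withstands 22 N from the cover, no more.
- mouth_nominal (a point): Box's middle, 105 mm above the table; axes as the box's. The frame, level, has an opening 120 (x) x 100 (y) mm centred here in y, but it is shimmed and held by slotted screws: the opening's middle is firmly fixed up to 14 mm either way from here along the box's x, and the frame's top up to 5 mm above or below. These offsets are NOT measured: feel (or see) them.
- ledge_nominal (a point): Where the lower edge of the ledge would be at no offset (box x = -60, z = 100 mm); it does not follow the offsets. The ledge is the frame's bar on the -x side of the opening, 5 mm thick; the space below it, 25 mm deep and reaching to box x = -100, is hollow, so a lip can dip and slide under it towards -x.
- cover: Loose grey metal cover, about 0.32 kg, lying right way up on the table. Origin on its bottom plane, z up. Plate x -58 to +67, y -60 to +60 mm, z 10 to 14. Home: x and y axes along the box's, origin 10 mm below the frame's top and -2 to +1 mm in x from the opening's middle, the plate resting on the frame at both y sides and the +x end. It cannot go in flat: lip first, +x end raised 15 to 25 degrees.
- grip (a point): Middle of the upright black grip fin on the cover: 12 mm thick (cover's x), 64 mm long (y), 28 mm high (cover z 14 to 42); this point at cover x = +20, z = 28. Axes as the cover's. Can be taken from above, fingers closing along the cover's x.
- lip (a point): Middle of the lip's free edge, at cover x = -72, z = 1.75 mm; axes as the cover's. Below the plate's -x end a web (front face x = -58, 94 mm wide) goes down, and from its foot the lip, 3.5 mm thick (cover z 0 to 3.5), 84 mm wide, reaches out 14 mm towards -x. Home, the lip is 1.5 mm below the ledge's underside.
- skirt (a point): Foot of the skirt, at cover x = +59, z = 0; axes as the cover's. The skirt goes down from the plate's underside at the +x end: 94 mm wide, 3 mm thick, outer face x = +59. Home, web and skirt both stand inside the opening, with 3 mm of play along x in all.
- plate_end (a point): Middle of the lower +x edge of the cover's plate, at cover x = +67, z = 10 mm; axes as the cover's. Home, it lies on the frame, below the nose of the catch.
- catch (a joint): Sprung steel catch, 30 mm wide, on the frame's +x bar at y = 0, reaching 22 mm above the frame. Value in m: 0 closed, up to 0.010 pushed to box +x. Spring 2 N at 0, plus 0.25 N/mm. Its wedge nose hangs 5 to 8 mm over the home plate's +x edge, 1 mm above it. Pressing the cover's +x end down (about 4 to 9 N on the fin) pushes it back; once the plate is home it snaps to 0 over it.
- mug: Green plastic cup, 62 mm across, 85 mm high; origin underside centre. Leave it alone.
- clay: Block of grey clay 62 x 66 x 55 mm; origin underside centre. Leave it alone.
- bowl: Small terracotta bowl 72 mm across, 45 mm high; origin underside centre. Leave it alone.
- pot: Blue pot with metal lid, 128 mm across, 99 mm high; origin underside centre. Leave it alone.
- jar: Glass jar with red cap, 60 mm across, 90 mm high; origin underside centre. Leave it alone.
- scraper: Flat spatula with wooden handle lying on the table. Leave it alone.
- beadplate: Round wooden plate 190 mm across heaped with grey clay beads, about 40 mm high; origin underside centre. Leave it alone.
Not all that is in view belongs to the job. There is more than one size of the cover; the job needs the largest.

How it is judged:
On the way, in this order (a step that is already met when the one before it is completed fails the run):
1. the cover, tilted, has its lip down in the mouth at the ledge (angle between cover's own z axis and vertical above 0.1 rad and x of lip in the frame of unit between -0.092 and -0.05 m and z of lip in the frame of unit between 0.065 and 0.103 m and y of lip in the frame of unit between -0.012 and 0.012 m), for 0.1 s.
2. the cover is swung down, flat and home, with the catch closed over it (x of cover in the frame of unit between -0.017 and 0.017 m and y of cover in the frame of unit between -0.008 and 0.008 m and z of cover in the frame of unit between 0.088 and 0.1008 m and angle between cover's own z axis and vertical below 0.03 rad and value of joint catch below 0.0015 m), for 0.2 s.
At the end, for the whole second after the job is handed in: Cover home in the mouth: its origin 88 to 100.8 mm above the underside of the box (wherever the frame is set), within 17 mm (x) and 8 mm (y) of the box's middle, tilted less than 0.03 rad, catch closed (under 1.5 mm), cover at rest and not touched by the fingers (all of step 2 and linear speed of cover below 0.02 m/s and contact force between cover and the fingers below 0.3 N).
It fails at once if the cover is forced against the box with more than 22 N (contact force between cover and unit above 22 N).
It fails at once if something else on the table is shifted by more than 30 mm (distance of any of mug, clay, bowl, pot, jar, scraper, beadplate from where it was at the start of the episode above 0.03 m).
It also fails if it takes over 50 s, if anything falls off the work surface, if the arm or the gripper's body presses on something with over 40 N, if the wrist force passes 120 N, or if a joint passes its speed limit or range.

## Robot

A 6-joint arm with a two-finger parallel gripper is mounted at the origin on the work surface. World frame = base frame: x ahead of the robot, y to its left, z up, the work surface at z = 0. Lengths are in m, angles in rad, forces in N, time in s.
With the tool pointing down it reaches from about 0.425 to 0.95 m from the base axis. Payload 3.5 kg.
Tool frame: the origin (TCP) lies at the very end of the fingers, on their centre line; the grasp point (between the pads) lies 19 mm behind it; z points along the fingers, y is the direction in which the jaws open and shut (so a half turn about z gives the same grasp; the last joint's range is limited). The gripper opens to 85 mm and grips with 20 to 120 N. Pads are 22 mm wide; open, the fingers measure 114 mm over their backs; the gripper's body (76 mm by 85 mm) begins 54 mm behind the grasp point. The pads swing forward as they close: fully open they stand 13 mm farther back than shut.
Start: joints at [-1.267, 0.286, 1.577, -0, 1.279, -0.15], TCP at [0.296, -0.607, 0.231] pointing down, gripper open.
Joint ranges: [-2.77, 2.77], [-0.9, 2.22], [0.21, 2.48], [-1.53, 4.67], [0.24, 2.81], [-2.84, 2.84]. Speed limits (rad/s): [2.79, 2.79, 3.14, 3.14, 3.14, 3.14].

## Interface

Orientations are given as a unit quaternion [x, y, z, w].
In Python, from plant import ctrl, eyes, ticket gives the robot as it stands.
- The arm moves only by the tool send_rows, never from a script. Its arguments are lists of equal length, an entry for each row: "translation": the shift along the tool's x, y, z in units of 30 mm (1.0 is 30 mm), a list of three; "rotation": the turn, a rotation vector about the tool's x, y, z in units of 5 degrees (1.0 is 5 degrees), a list of three; "grip": the finger opening in mm, from 0 to 85.4. A call has 1 to 5 rows; each row shifts and turns the commanded pose from where the row before left it, along the tool's axes as they then stand; what a row does not reach is not made up. A row lasts 1/8 s, in which the tool goes at most 62.5 mm and 10.7 degrees, less where a joint would pass 70% of its speed; a pose out of reach is approached as far as the arm can. A call is refused whole if a number of a shift passes 1 or a number of a turn 1, either way. A call with a gripper value outside its range is refused whole. The fingers move at their own pace and stop on an object; "squeeze" is the grip in N (left out, the last holds). Time passes only in rows, so rows that do not move let the fingers close. It gives the time, the measured TCP pose, the force and the opening at its end, in the units of the state.
- ctrl.get_state(): the state, without advancing time (a new reading comes with each control period).
- eyes.read_camera(name): name is "scene" or "top" or "wrist"; returns a dict with "image" (480x640x3 uint8, blue, green, red), "mtx" (3x3 intrinsics, pixels), "xyz" and "orientation" of the camera in the world; the wrist camera has in their place "hand_eye" (4x4, takes a point from camera to tool coordinates, whose origin is the TCP and whose axes are the flange's). Camera axes: x right, y down, z forward; pixel columns grow to the right and rows downward; lengths in m; the calibration is good to about 2 mm. The wrist camera is an equidistant fisheye: a pixel r from the principal point sees the ray r / f radians off the axis. A picture is of the moment at which its call begins: read the wrist's pose just before it. There is no depth.
- ticket.sign_off(): hands the job in, once; it reports no verdict.
The state is a dict: "time": time; "qpos": joint angles; "dq": joint speeds; "joint_efforts": joint torques, N m; "eef_pos": TCP position; "tcp_rot": TCP orientation; "contact_force": force on the tool from outside, world axes, zero at the start; "wrist_torque": the same for the moment, N m; "opening": opening from 0.0 (shut) to 1.0 (fully open).
Only numpy, scipy, OpenCV 4.12 (cv2) and the standard library are available. Lean on these libraries where they do the work, as an engineer would, in place of code of your own. Each camera call takes 0.05 s, during which the arm holds its last target. There are 200 camera calls.

## Working session

There is one attempt and no reset: what is moved stays moved. The work goes in short steps, Python scripts to look and compute and a tool call to move; the robot and the scene stay as the last step left them, time stands still between calls to the robot, and variables do not carry over. Pictures are saved under pics/ and viewed, about 8 in all and at most 12, crops included, and the job is handed in when it is done.

Besides the shell and the picture viewer there is one more tool, called after "Call:" in YAML: its name, and indented under it one key for each argument. send_rows: Moves the arm, as the interface text tells. Its arguments: {"type":"object","properties":{"translation":{"type":"array"},"rotation":{"type":"array"},"grip":{"type":"array"},"squeeze":{"type":"number"}},"required":["translation","rotation","grip"]}

```bash
ls; mkdir -p pics; cat > h.py <<'E'
import numpy as np, cv2
from scipy.spatial.transform import Rotation as R
from plant import ctrl, eyes, ticket
def ray(c,uv):
    K=np.array(c["mtx"]); d=np.linalg.inv(K)@np.array([uv[0],uv[1],1.])
    o=np.array(c["orientation"],float)
    M=R.from_quat(o).as_matrix() if o.size==4 else o.reshape(3,3)
    return np.array(c["xyz"]),M@d
def onz(c,uv,z):
    p,d=ray(c,uv); return p+d*(z-p[2])/d[2]
def wray(c,s,uv):
    K=np.array(c["mtx"]); x=(uv[0]-K[0,2])/K[0,0]; y=(uv[1]-K[1,2])/K[1,1]; r=np.hypot(x,y)+1e-12
    d=np.array([x/r*np.sin(r),y/r*np.sin(r),np.cos(r)])
    H=np.array(c["hand_eye"]); T=R.from_quat(s["tcp_rot"]).as_matrix()
    return T@H[:3,3]+np.array(s["eef_pos"]), T@H[:3,:3]@d
def wonz(c,s,uv,z):
    p,d=wray(c,s,uv); return p+d*(z-p[2])/d[2]
def wproj(c,s,P):
    T=R.from_quat(s["tcp_rot"]).as_matrix(); H=np.array(c["hand_eye"]); K=np.array(c["mtx"])
    q=H[:3,:3].T@(T.T@(np.array(P)-np.array(s["eef_pos"]))-H[:3,3])
    th=np.arctan2(np.hypot(q[0],q[1]),q[2]); n=np.hypot(q[0],q[1])+1e-12
    return K[0,2]+K[0,0]*th*q[0]/n, K[1,2]+K[1,1]*th*q[1]/n
E
python3 - <<'E'
from h import *
import pickle
s=ctrl.get_state(); print(s)
for n in("scene","top","wrist"):
    c=eyes.read_camera(n); cv2.imwrite(f"pics/{n}0.png",c["image"]); pickle.dump(c,open(f"pics/{n}0.pkl","wb"))
    print(n,{k:v for k,v in c.items() if k!="image"})
E
```

```text
pics
{'time': 0.0, 'qpos': array([-1.26700819e+00,  2.87208705e-01,  1.57817647e+00,  3.09442466e-05,
        1.27860673e+00, -1.49979924e-01]), 'dq': array([-0.00069748,  0.00016756,  0.00043206, -0.00209393, -0.00166796,
        0.00083545]), 'joint_efforts': array([-6.91380847e-04, -4.05987847e+01, -2.92628521e+01, -1.58770313e-04,
        5.80392749e-03, -3.59948444e-07]), 'eef_pos': array([ 0.2957364 , -0.60603428,  0.22991877]), 'tcp_rot': array([ 9.74372343e-01,  2.24937986e-01, -7.73982563e-05, -1.19722096e-03]), 'contact_force': array([ 0.04150598, -0.52960017,  0.10105912]), 'wrist_torque': array([-0.02560794,  0.00420881,  0.00184644]), 'opening': 1.003744664406057}
scene {'mtx': array([[523.19540433,   0.        , 315.89661267],
       [  0.        , 523.19540433, 240.17286843],
       [  0.        ,   0.        ,   1.        ]]), 'xyz': array([ 1.30091194, -0.53182097,  1.19043463]), 'orientation': array([ 0.83795783,  0.42063452, -0.16110022, -0.30812334])}
top {'mtx': array([[569.50840062,   0.        , 315.94641464],
       [  0.        , 569.50840062, 239.42843543],
       [  0.        ,   0.        ,   1.        ]]), 'xyz': array([0.31881944, 0.00175602, 1.44802424]), 'orientation': array([ 0.70884911, -0.69959329,  0.06649486, -0.06066795])}
wrist {'mtx': array([[371.64829954,   0.        , 313.30477105],
       [  0.        , 371.64829954, 234.05145013],
       [  0.        ,   0.        ,   1.        ]]), 'hand_eye': array([[ 6.51363290e-04, -9.50104312e-01, -3.11931679e-01,
         8.13441975e-02],
       [ 9.99999753e-01,  7.00952933e-04, -4.68540884e-05,
        -4.75555824e-04],
       [ 2.63165697e-04, -3.11931572e-01,  9.50104534e-01,
        -1.42426711e-01],
       [ 0.00000000e+00,  0.00000000e+00,  0.00000000e+00,
         1.00000000e+00]])}
```

View pics/top0.png

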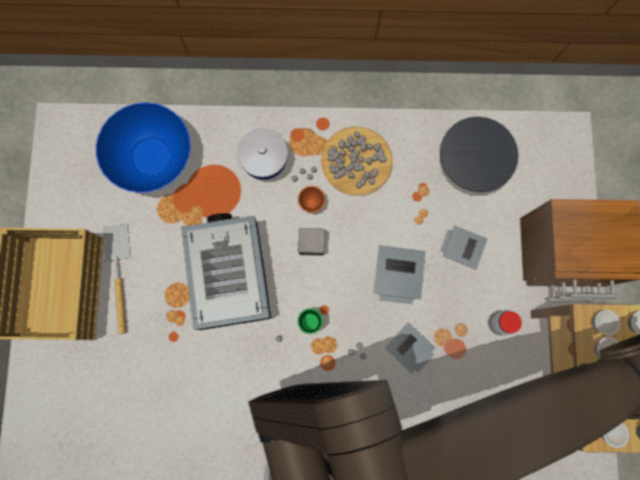

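View pics/scene0.png

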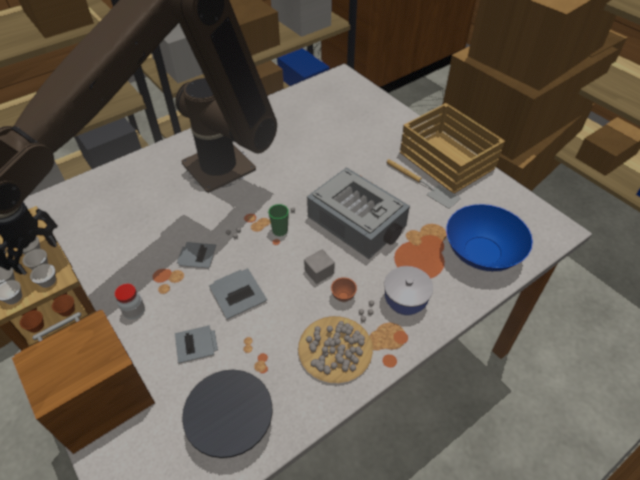

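Cover candidates in the top view are plates at (400,272), (465,246) and (411,348). The one at (400,272) is the largest, with its fin toward image-up and its lip at the lower edge. The box is at (226,272), with its outlet (+x) at (219,218). I'll check both close up.

```bash
python3 - <<'E'
from h import *
import pickle
c=pickle.load(open("pics/top0.pkl","rb")); im=c["image"]
a=cv2.resize(im[232:312,360:440],None,fx=5,fy=5,interpolation=cv2.INTER_CUBIC)
b=cv2.resize(im[202:342,174:280],None,fx=400/106,fy=400/106,interpolation=cv2.INTER_CUBIC)
o=np.zeros((600,800,3),np.uint8); o[:400,:400]=a; o[:min(600,b.shape[0]),400:800]=b[:600]
cv2.imwrite("pics/crop1.png",o)
hsv=cv2.cvtColor(im,cv2.COLOR_BGR2HSV)
sub=(slice(225,315),slice(360,440))
dark=np.zeros(im.shape[:2],np.uint8); dark[sub]=(hsv[...,2][sub]<70)*255
for n,m,z in(("fin",dark,.042),):
    cs,_=cv2.findContours(m,0,2); k=max(cs,key=cv2.contourArea)
    bx=cv2.boxPoints(cv2.minAreaRect(k)); print(n,bx.round(1).tolist(),cv2.contourArea(k)); print(np.array([onz(c,p,z) for p in bx]).round(4))
print("pix up dir", onz(c,(226,272),.1),onz(c,(226,222),.1))
print(im[250:300:6,400].tolist(), im[285,340:440:6].tolist())
E
```

```text
fin [[386.5, 268.5], [387.8999938964844, 258.70001220703125], [414.6000061035156, 262.5], [413.20001220703125, 272.29998779296875]] 213.0
[[ 0.5038 -0.1848  0.042 ]
 [ 0.5285 -0.1886  0.042 ]
 [ 0.5198 -0.2553  0.042 ]
 [ 0.4951 -0.2513  0.042 ]]
pix up dir [0.48259819 0.20500574 0.1       ] [0.60405218 0.20993075 0.1       ]
[[130, 130, 124], [134, 132, 128], [55, 55, 54], [53, 56, 53], [137, 136, 130], [137, 139, 130], [140, 138, 130], [137, 138, 131], [132, 131, 125]] [[180, 188, 194], [181, 188, 193], [179, 186, 193], [179, 185, 191], [174, 184, 190], [178, 186, 191], [142, 145, 137], [143, 144, 138], [143, 140, 136], [142, 141, 135], [139, 138, 130], [136, 133, 127], [132, 132, 125], [130, 129, 123], [179, 187, 191], [173, 180, 186], [175, 184, 189]]
```

View pics/crop1.png

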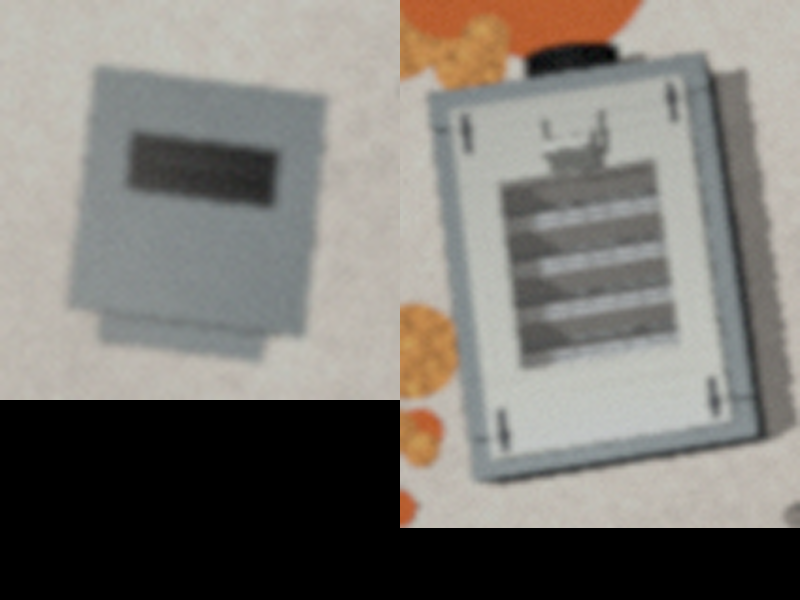

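The crop shows the largest cover with lip at the bottom (100-262, 318-358) and plate corners (95,66), (327,96), (303,335), (68,307). The box shows a bright frame, opening corners (500,184), (652,162), (676,340), (522,366), and the catch at the top.

```bash
python3 - <<'E'
from h import *
import pickle
c=pickle.load(open("pics/top0.pkl","rb"))
def fit(name,px,z,loc):
    W=np.array([onz(c,p,z)[:2] for p in px]); L=np.array(loc)
    A=(W-W.mean(0)); B=L-L.mean(0)
    th=np.arctan2((B[:,0]*A[:,1]-B[:,1]*A[:,0]).sum(),(B*A).sum())
    M=np.array([[np.cos(th),-np.sin(th)],[np.sin(th),np.cos(th)]])
    t=W.mean(0)-M@L.mean(0); res=(W-(L@M.T+t))@M
    print(name,"origin",t.round(4),"yaw",np.degrees(th).round(2),"res(local)\n",(res*1000).round(1).tolist()); return t,M
cp=[(360+x/5,232+y/5) for x,y in[(95,66),(327,96),(303,335),(68,307)]]
t,M=fit("cover",cp,.014,[(.067,.06),(.067,-.06),(-.058,-.06),(-.058,.06)])
print("grip",t+M@[.02,0],"lip",t+M@[-.072,0])
f=lambda L:[(174+(x-400)/3.7736,202+y/3.7736) for x,y in L]
bt,bM=fit("box",f([(430,93),(707,55),(760,437),(478,480)]),.094,[(.125,.09),(.125,-.09),(-.125,-.09),(-.125,.09)])
for z in(.1,.105,.11):
  W=np.array([onz(c,p,z)[:2] for p in f([(500,184),(652,162),(676,340),(522,366)])]); print("opening in box",z,((W-bt)@bM*1000).round(1).tolist())
for n in("mug","clay"):pass
E
```

```text
cover origin [ 0.4945 -0.2213] yaw -6.6 res(local)
 [[-0.6, -0.6], [-0.8, 0.1], [1.3, 0.8], [0.1, -0.3]]
grip [ 0.514324   -0.22363736] lip [ 0.42293424 -0.21305854]
box origin [0.484  0.2076] yaw 9.52 res(local)
 [[-0.1, -0.1], [-2.2, 1.0], [0.8, 1.2], [1.4, -2.1]]
opening in box 0.1 [[58.2, 51.5], [57.7, -45.5], [-56.8, -45.6], [-58.2, 51.5]]
opening in box 0.105 [[57.3, 50.7], [56.7, -45.9], [-57.3, -46.1], [-58.7, 50.6]]
opening in box 0.11 [[56.4, 49.8], [55.8, -46.4], [-57.8, -46.6], [-59.3, 49.8]]
```

```bash
cat >> h.py <<'E'
def plan(p,q,start=None,nmin=1):
    """rows (translation, rotation in tool units) from the present pose to position p, rotation q (R)"""
    s=start or ctrl.get_state(); P=np.array(s["eef_pos"]); Q=R.from_quat(s["tcp_rot"])
    p=np.array(p); rv=(Q.inv()*q).as_rotvec()
    n=max(nmin,int(np.ceil(max(abs(np.degrees(rv))/5))))
    while True:
        rows=[];ok=True
        for i in range(n):
            t=(Q*R.from_rotvec(rv*i/n)).inv().apply((p-P)/n)/.03
            ok&=abs(t).max()<=1; rows.append(t.round(2).tolist())
        if ok: break
        n+=1
    print("rows",n,"rot each",(np.degrees(rv)/n/5).round(3).tolist())
    for r in rows: print(r)
def rot(yaw,tilt=0):
    """tool down, tool y along yaw (deg) = cover x; tilt raises the cover's +x end"""
    a=np.radians(yaw); X=[-np.sin(a),np.cos(a),0]; Y=[np.cos(a),np.sin(a),0]
    return R.from_matrix(np.array([X,Y,[0,0,-1]]).T)*R.from_rotvec([-np.radians(tilt),0,0])
E
python3 -c "
from h import *
plan([.514,-.224,.15],rot(-6.6))"
```

```text
rows 15 rot each [-0.001, -0.001, -0.765]
[0.81, -0.55, 0.18]
[0.84, -0.5, 0.18]
[0.87, -0.44, 0.18]
[0.9, -0.38, 0.18]
[0.92, -0.32, 0.18]
[0.94, -0.26, 0.18]
[0.96, -0.19, 0.18]
[0.97, -0.13, 0.18]
[0.98, -0.06, 0.18]
[0.98, 0.0, 0.18]
[0.98, 0.07, 0.18]
[0.97, 0.13, 0.18]
[0.96, 0.2, 0.18]
[0.94, 0.26, 0.18]
[0.92, 0.32, 0.18]
```

Call:
send_rows:
  translation:
    - [0.81,-0.55,0.0]
    - [0.84,-0.5,0.1]
    - [0.87,-0.44,0.1]
    - [0.9,-0.38,0.1]
    - [0.92,-0.32,0.1]
  rotation:
    - [0,0,-0.765]
    - [0,0,-0.765]
    - [0,0,-0.765]
    - [0,0,-0.765]
    - [0,0,-0.765]
  grip: [50,50,50,50,50]

```text
time: 0.78
eef_pos: [0.3685, -0.4792, 0.2205]
tcp_rot: [0.923, 0.384, 0.0, 0.001]
contact_force: [0.8, -0.1, -0.4]
opening: 0.59
```

Call:
send_rows:
  translation:
    - [0.94,-0.26,0.2]
    - [0.96,-0.19,0.2]
    - [0.97,-0.13,0.2]
    - [0.98,-0.06,0.2]
    - [0.98,0.0,0.2]
  rotation:
    - [0,0,-0.765]
    - [0,0,-0.765]
    - [0,0,-0.765]
    - [0,0,-0.765]
    - [0,0,-0.765]
  grip: [50,50,50,50,50]

```text
time: 1.4
eef_pos: [0.4411, -0.3506, 0.1888]
tcp_rot: [0.846, 0.533, -0.0, -0.0]
contact_force: [-0.1, -0.5, 0.2]
opening: 0.59
```

Call:
send_rows:
  translation:
    - [0.98,0.07,0.3]
    - [0.97,0.13,0.3]
    - [0.96,0.2,0.3]
    - [0.94,0.26,0.3]
    - [0.92,0.32,0.3]
  rotation:
    - [0,0,-0.765]
    - [0,0,-0.765]
    - [0,0,-0.765]
    - [0,0,-0.765]
    - [0,0,-0.765]
  grip: [50,50,50,50,50]

```text
time: 2.02
eef_pos: [0.5139, -0.2233, 0.1437]
tcp_rot: [0.746, 0.666, -0.0, -0.0]
contact_force: [0.6, 0.2, -0.2]
opening: 0.583
```

```bash
python3 - <<'E'
from h import *
s=ctrl.get_state(); c=eyes.read_camera("wrist"); print(s["time"],s["eef_pos"],s["opening"],s["contact_force"],s["dq"].round(3))
im=c["image"].copy(); cv2.imwrite("pics/w1raw.png",im)
t=np.array([.4945,-.2213]); a=np.radians(-6.6); M=np.array([[np.cos(a),-np.sin(a)],[np.sin(a),np.cos(a)]])
for L,z in([(.067,.06),(.067,-.06),(-.058,-.06),(-.058,.06)],.014),([(.026,.032),(.026,-.032),(.014,-.032),(.014,.032)],.042):
    pts=np.array([wproj(c,s,[*(t+M@l),z]) for l in L]); print(pts.round(0).tolist())
    cv2.polylines(im,[pts.round().astype(int)],True,(0,0,255),1)
cv2.imwrite("pics/w1.png",im)
plan([.5143,-.2236,.016],rot(-6.6))
E
```

```text
2.025 [ 0.51386413 -0.22325973  0.14372775] 0.5832529408027846 [ 0.61140393  0.16983301 -0.23533724] [ 0.424  0.129  0.001 -0.001 -0.131 -0.108]
[[377.0, 147.0], [370.0, 294.0], [220.0, 293.0], [209.0, 148.0]]
[[322.0, 191.0], [321.0, 278.0], [305.0, 278.0], [304.0, 191.0]]
rows 5 rot each [-0.005, -0.008, 0.011]
[-0.03, 0.0, 0.84]
[-0.03, 0.0, 0.84]
[-0.02, 0.0, 0.84]
[-0.02, 0.0, 0.84]
[-0.02, 0.0, 0.84]
```

View pics/w1.png

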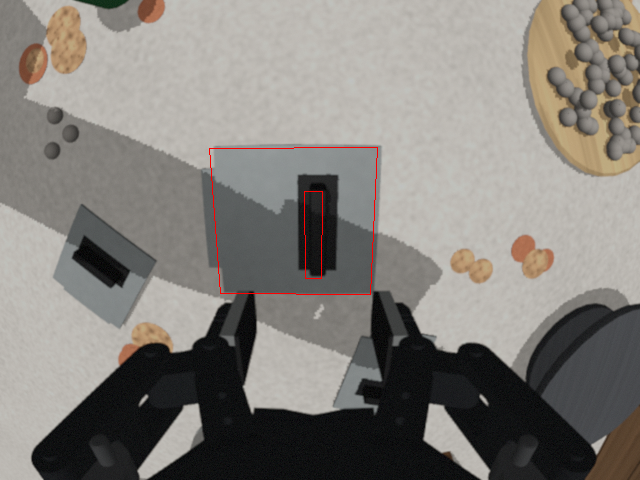

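The view shows the cover's plate matching my outline, about 2 mm further toward cover +x (right edge x≈381). The fin is at (318,230), between the open fingers. I'll go down, with a +2.5 mm shift in tool y.

Call:
send_rows:
  translation:
    - [-0.02,0.04,0.84]
    - [-0.02,0.04,0.84]
    - [0,0,0.84]
    - [0,0,0.84]
    - [0,0,0.74]
  rotation:
    - [0,0,0]
    - [0,0,0]
    - [0,0,0]
    - [0,0,0]
    - [0,0,0]
  grip: [50,50,50,50,50]

```text
time: 2.7
eef_pos: [0.5154, -0.2257, 0.0202]
tcp_rot: [0.747, 0.665, -0.0, -0.0]
contact_force: [0.6, -0.1, 0.9]
opening: 0.588
```

Call:
send_rows:
  translation:
    - [0,0,0]
    - [0,0,0]
    - [0,0,0]
    - [0,0,0]
    - [0,0,0]
  rotation:
    - [0,0,0]
    - [0,0,0]
    - [0,0,0]
    - [0,0,0]
    - [0,0,0]
  grip: [30,20,8,5,5]
  squeeze: 80

```text
time: 3.32
eef_pos: [0.5168, -0.2264, 0.0229]
tcp_rot: [0.747, 0.665, 0.0, 0.001]
contact_force: [-0.8, 0.9, 5.9]
opening: 0.121
```

```bash
python3 - <<'E'
from h import *
s=ctrl.get_state()
plan([.5168,-.2264,.12],rot(-6.6),nmin=4)
s=dict(s); s["eef_pos"]=[.5168,-.2264,.12]
plan([.50,.06,.26],rot(9.3),start=s)
E
```

```text
rows 4 rot each [0.006, 0.003, -0.001]
[-0.0, 0.0, -0.81]
[-0.0, 0.0, -0.81]
[-0.0, 0.0, -0.81]
[-0.0, 0.0, -0.81]
rows 10 rot each [0.002, 0.002, -0.318]
[0.94, -0.16, -0.47]
[0.95, -0.14, -0.47]
[0.95, -0.11, -0.47]
[0.95, -0.09, -0.47]
[0.95, -0.06, -0.47]
[0.96, -0.03, -0.47]
[0.96, -0.01, -0.47]
[0.96, 0.02, -0.47]
[0.96, 0.05, -0.47]
[0.95, 0.07, -0.47]
```

Call:
send_rows:
  translation:
    - [0,0,-0.3]
    - [0,0,-0.7]
    - [0,0,-0.9]
    - [0,0,-1]
    - [0.5,0,-0.9]
  rotation:
    - [0,0,0]
    - [0,0,0]
    - [0,0,0]
    - [0,0,0]
    - [0,0,0]
  grip: [5,5,5,5,5]

```text
time: 3.95
eef_pos: [0.5171, -0.2109, 0.1357]
tcp_rot: [0.747, 0.665, -0.0, -0.0]
contact_force: [0.2, 0.3, -3.3]
opening: 0.122
```

Call:
send_rows:
  translation:
    - [0.9,-0.16,-0.6]
    - [0.95,-0.14,-0.6]
    - [0.95,-0.11,-0.5]
    - [0.95,-0.09,-0.5]
    - [0.95,-0.06,-0.4]
  rotation:
    - [0,0,-0.32]
    - [0,0,-0.32]
    - [0,0,-0.32]
    - [0,0,-0.32]
    - [0,0,-0.32]
  grip: [5,5,5,5,5]

```text
time: 4.58
eef_pos: [0.5084, -0.0677, 0.213]
tcp_rot: [0.698, 0.716, -0.0, -0.001]
contact_force: [0.8, 0.3, -3.2]
opening: 0.116
```

Call:
send_rows:
  translation:
    - [0.95,-0.03,-0.4]
    - [0.95,0,-0.4]
    - [0.95,0,-0.3]
    - [0.7,0,-0.2]
    - [0.4,0,0]
  rotation:
    - [0,0,-0.32]
    - [0,0,-0.32]
    - [0,0,-0.32]
    - [0,0,-0.32]
    - [0,0,-0.3]
  grip: [5,5,5,5,5]

```text
time: 5.2
eef_pos: [0.4995, 0.0502, 0.252]
tcp_rot: [0.647, 0.763, -0.0, -0.0]
contact_force: [0.0, -1.0, -2.9]
opening: 0.12
```

```bash
python3 - <<'E'
from h import *
import pickle
s=ctrl.get_state(); c=eyes.read_camera("wrist"); print(s["time"],s["eef_pos"],s["tcp_rot"].round(3),s["opening"],s["contact_force"],s["dq"].round(3))
pickle.dump((s,c),open("pics/w2.pkl","wb")); cv2.imwrite("pics/w2.png",c["image"])
E
```

```text
5.2 [0.49947072 0.05015493 0.25203052] [ 0.647  0.763 -0.    -0.   ] 0.12026245197607485 [ 0.04856807 -1.02880086 -2.92044831] [ 0.174  0.     0.017 -0.01  -0.002 -0.025]
```

View pics/w2.png

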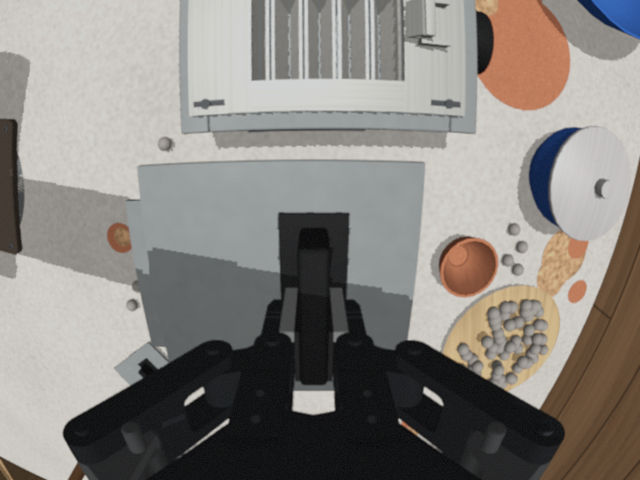

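The cover is held. Plate edge corners are at (138,163) and (424,163). The opening's -y edge is at row ≈80, between x≈252 (ledge) and x≈405. The box -y rim is at row 131, x 183 to 476. I'll move a little further for a view of the opening.

Call:
send_rows:
  translation:
    - [0.6,0,0.3]
    - [0.7,0,0.3]
    - [0.5,0,0.2]
    - [0,0,0]
    - [0,0,0]
  rotation:
    - [0,0,0]
    - [0,0,0]
    - [0,0,0]
    - [0,0,0]
    - [0,0,0]
  grip: [5,5,5,5,5]

```text
time: 5.88
eef_pos: [0.4916, 0.1021, 0.2284]
tcp_rot: [0.648, 0.762, -0.0, 0.0]
contact_force: [-0.3, -0.5, -3.8]
opening: 0.118
```

```bash
python3 - <<'E'
from h import *
import pickle
s=ctrl.get_state(); c=eyes.read_camera("wrist"); print(s["time"],s["eef_pos"],s["tcp_rot"].round(4),s["dq"].round(3))
pickle.dump((s,c),open("pics/w3.pkl","wb")); cv2.imwrite("pics/w3.png",cv2.resize(c["image"][0:340,130:530],(800,600) if 0 else (706,600),interpolation=cv2.INTER_CUBIC))
E
```

```text
5.875 [0.49155577 0.10211119 0.22844754] [ 6.476e-01  7.620e-01 -1.000e-04  3.000e-04] [-0.012 -0.005 -0.008  0.002  0.    -0.   ]
```

View pics/w3.png

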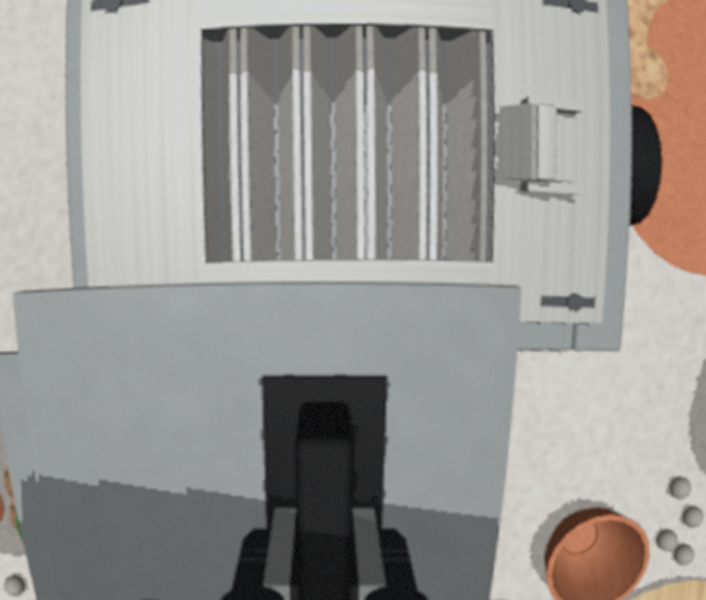

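The opening is fully seen, with crop corners (202,29), (493,32), (494,262), (206,262). The catch nose is at (498–535, 100–185), the box right edge runs x≈630 to 618, and the left edge x≈68 to 76. Cover plate corners are (17,292) and (519,286).

```bash
python3 - <<'E'
from h import *
import pickle
s,c=pickle.load(open("pics/w3.pkl","rb")); k=400/706
P=lambda L:[(130+x*k,y*k) for x,y in L]
op=P([(202,29),(493,32),(494,262),(206,262)])
for z in(.1,.105,.11):
    W=np.array([wonz(c,s,p,z)[:2] for p in op]); 
    l=lambda i,j:np.linalg.norm(W[i]-W[j])
    d=W[1]-W[0]+W[2]-W[3]; yaw=np.degrees(np.arctan2(d[1],d[0]))
    print(z,"W",(l(0,1)*1e3).round(1),(l(2,3)*1e3).round(1),"L",(l(1,2)*1e3).round(1),(l(0,3)*1e3).round(1),"mid",W.mean(0).round(4),"yaw",yaw.round(2))
# box frame axes; edges
tool=R.from_quat(s["tcp_rot"]).as_matrix(); print("tool y yaw",np.degrees(np.arctan2(tool[1,1],tool[0,1])))
a=np.radians(9.3); ex=np.array([np.cos(a),np.sin(a)]); ey=np.array([-np.sin(a),np.cos(a)])
for n,L in(("left",[(68,30),(71,150),(76,280)]),("right",[(629,60),(624,250),(619,340)]),("bottom",[(530,350),(610,350)]),("corner",[(619,350)])):
    for p in P(L):
        w=wonz(c,s,p,.094)[:2]; print(n,"along x",(w@ex).round(4),"along y",(w@ey).round(4))
for z in(.1,.105,.11):
    W=np.array([wonz(c,s,p,z)[:2] for p in op]); print(z,"opening x",(W@ex).round(4),"y",(W@ey).round(4))
# cover in tool frame: plate top +y corners
for dz in(.005,.009,.013):
    q=[tool.T@(wonz(c,s,p,s["eef_pos"][2]-dz)-s["eef_pos"]) for p in P([(17,292),(519,286)])]
    print("plate corners tool dz",dz,np.array(q).round(4).tolist(),np.linalg.norm(q[0]-q[1]).round(4))
E
```

```text
0.1 W 119.7 120.4 L 98.9 99.2 mid [0.4859 0.2105] yaw 9.6
0.105 W 117.4 118.1 L 97.1 97.4 mid [0.4857 0.21  ] yaw 9.6
0.11 W 115.2 115.9 L 95.3 95.6 mid [0.4856 0.2095] yaw 9.6
tool y yaw 9.275465308605641
left along x 0.3916 along y 0.1866
left along x 0.3935 along y 0.1311
left along x 0.3933 along y 0.0732
right along x 0.6381 along y 0.1761
right along x 0.6376 along y 0.0884
right along x 0.6389 along y 0.0468
bottom along x 0.5949 along y 0.041
bottom along x 0.6348 along y 0.042
corner along x 0.6395 along y 0.0421
0.1 opening x [0.453  0.5727 0.5743 0.454 ] y [0.1785 0.179  0.0801 0.0793]
0.105 opening x [0.454  0.5714 0.573  0.4549] y [0.1771 0.1776 0.0805 0.0797]
0.11 opening x [0.4549 0.5701 0.5717 0.4558] y [0.1757 0.1761 0.0809 0.0801]
plate corners tool dz 0.005 [[0.0634, -0.0733, 0.0049], [0.0636, 0.0463, 0.005]] 0.1196
plate corners tool dz 0.009 [[0.0629, -0.0753, 0.0089], [0.0631, 0.0476, 0.009]] 0.1229
plate corners tool dz 0.013 [[0.0625, -0.0773, 0.0129], [0.0626, 0.0488, 0.013]] 0.1261
```

The frame top is at z≈0.0995 m (near the low limit). The opening middle is at about (0.486, 0.2105), yaw 9.5°. The TCP sits at about cover (18.7, −2.6, 23.5) mm.

```bash
cat >> h.py <<'E'
YAW=9.5; MID=np.array([.4859,.2105]); ZF=.0995; G=np.array([.0187,-.0026,.0235])
_a=np.radians(YAW); BM=np.array([[np.cos(_a),-np.sin(_a)],[np.sin(_a),np.cos(_a)]])
def tcp(x,y,z): return np.array([*(MID+BM@[x,y]),ZF+z])
def cov(s=None):
    """cover origin (box axes, from opening middle / frame top, mm), tilt deg, lip"""
    s=s or ctrl.get_state(); T=R.from_quat(s["tcp_rot"]).as_matrix()
    C=np.c_[T[:,1],T[:,0],-T[:,2]]; o=np.array(s["eef_pos"])-C@G
    f=lambda w:np.r_[BM.T@(w[:2]-MID),w[2]-ZF]*1e3
    t=np.degrees(np.arctan2(C[2,0],np.hypot(C[0,0],C[1,0])))
    print("t",s["time"],"org",f(o).round(1),"tilt",t.round(2),"yaw",np.degrees(np.arctan2(C[1,0],C[0,0])).round(2),"roll",np.degrees(C[2,1]).round(2))
    for n,p in dict(lip=(-.072,0,.0035),webtop=(-.058,0,.014),webfoot=(-.058,0,.0035),skirt=(.059,0,0),end=(.067,0,.01)).items(): print(n,f(o+C@np.array(p)).round(1),end=" ")
    print("\nF box",np.r_[BM.T@s["contact_force"][:2],s["contact_force"][2]].round(1),"Mt",s["wrist_torque"].round(2),"tcp",f(np.array(s["eef_pos"])).round(1),"op",round(float(s["opening"]),3))
E
python3 -c "
from h import *
cov(); plan(tcp(.0245,-.0026,.075),rot(YAW,20))"
```

```text
t 5.925 org [ -30.9 -105.3  105.7] tilt 0.04 yaw 9.25 roll -0.03
lip [-102.9 -105.   109.1] webtop [ -88.9 -105.1  119.6] webfoot [ -88.9 -105.1  109.1] skirt [  28.1 -105.6  105.7] end [  36.1 -105.6  115.7] 
F box [ 0.4  0.1 -4.2] Mt [ 0.   -0.02 -0.01] tcp [ -12.2 -108.   129.2] op 0.118
rows 4 rot each [-0.998, 0.004, -0.012]
[0.88, 0.3, 0.45]
[0.88, 0.26, 0.48]
[0.88, 0.22, 0.5]
[0.88, 0.18, 0.52]
```

Call:
send_rows:
  translation:
    - [0.8,0.3,0.1]
    - [0.9,0.25,0.4]
    - [0.9,0.21,0.5]
    - [0.9,0.18,0.5]
    - [0.02,0.01,0.4]
  rotation:
    - [-1,0,0]
    - [-1,0,-0.03]
    - [-1,0,-0.02]
    - [-1,0,0]
    - [0,0,0]
  grip: [5,5,5,5,5]

```text
time: 6.55
eef_pos: [0.5122, 0.2137, 0.1751]
tcp_rot: [0.635, 0.753, 0.132, 0.112]
contact_force: [0.5, 0.0, -2.5]
opening: 0.122
```

```bash
python3 - <<'E'
from h import *
cov(); plan(tcp(.0245,-.0026,.0375),rot(YAW,20))
c=eyes.read_camera("wrist"); s=ctrl.get_state(); cv2.imwrite("pics/w4.png",c["image"]); 
import pickle; pickle.dump((s,c),open("pics/w4.pkl","wb"))
E
```

```text
t 6.55 org [16.9  1.4 47.2] tilt 19.88 yaw 9.65 roll -0.06
lip [-52.    1.2  26. ] webtop [-42.4   1.2  40.6] webfoot [-38.9   1.2  30.7] skirt [72.3  1.5 67.2] end [76.5  1.5 79.4] 
F box [ 0.5 -0.  -2.5] Mt [-0.03  0.33  0.01] tcp [26.5 -1.2 75.6] op 0.122
rows 2 rot each [-0.012, 0.001, 0.014]
[-0.02, -0.25, 0.59]
[-0.02, -0.25, 0.59]
```

View pics/w4.png

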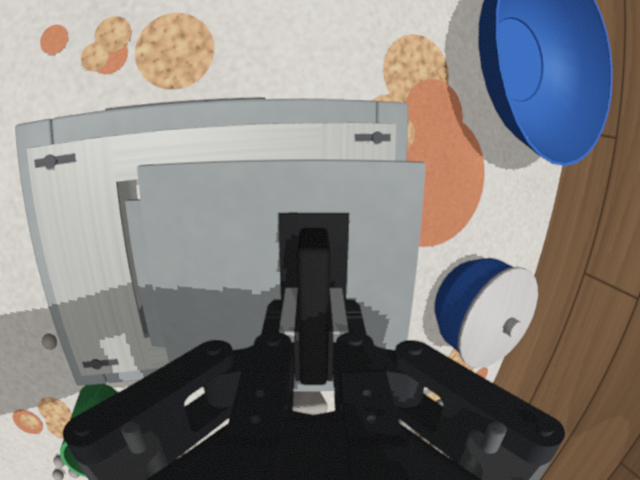

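The lip (edge at x≈127–140) is just inside the ledge edge (118,182)–(147,335). I'll lower it into the mouth in small rows.

Call:
send_rows:
  translation:
    - [0,-0.15,0.35]
    - [0,-0.15,0.35]
    - [0,-0.12,0.3]
    - [0,0,0]
  rotation:
    - [0,0,0]
    - [0,0,0]
    - [0,0,0]
    - [0,0,0]
  grip: [5,5,5,5]

```text
time: 7.1
eef_pos: [0.5111, 0.2123, 0.1421]
tcp_rot: [0.636, 0.752, 0.131, 0.112]
contact_force: [0.1, -0.5, -3.1]
opening: 0.118
```

```bash
python3 - <<'E'
from h import *
cov()
import pickle; s,c=pickle.load(open("pics/w4.pkl","rb"))
for p in[(118,182),(147,335)]: w=wonz(c,s,p,ZF); print("ledge edge pts",(BM.T@(w[:2]-MID)*1e3).round(1))
plan(tcp(.0085,-.0026,.0375),rot(YAW,20),nmin=4)
E
```

```text
t 7.1 org [15.5  0.2 14.1] tilt 19.84 yaw 9.51 roll -0.05
lip [-53.4   0.2  -7. ] webtop [-43.8   0.2   7.6] webfoot [-40.2   0.2  -2.3] skirt [71.   0.2 34.2] end [75.2  0.2 46.3] 
F box [ 0.  -0.6 -3.1] Mt [-0.09  0.33  0.03] tcp [25.1 -2.4 42.6] op 0.118
ledge edge pts [-59.4  48.6]
ledge edge pts [-57.8 -49.1]
rows 4 rot each [-0.008, 0.003, 0.0]
[-0.0, -0.14, -0.01]
[-0.0, -0.14, -0.01]
[-0.0, -0.14, -0.01]
[-0.0, -0.14, -0.01]
```

Call:
send_rows:
  translation:
    - [0,-0.057,0.16]
    - [0,-0.12,-0.043]
    - [0,-0.12,-0.043]
    - [0,-0.12,-0.043]
    - [0,0,0]
  rotation:
    - [0,0,0]
    - [0,0,0]
    - [0,0,0]
    - [0,0,0]
    - [0,0,0]
  grip: [5,5,5,5,5]

```text
time: 7.72
eef_pos: [0.5006, 0.211, 0.1391]
tcp_rot: [0.636, 0.752, 0.133, 0.113]
contact_force: [0.4, 0.7, -0.7]
opening: 0.117
```

```bash
python3 -c "
from h import *
cov()"
```

```text
t 7.725 org [ 5.1  0.7 11.1] tilt 20.06 yaw 9.54 roll -0.03
lip [-63.7   0.6 -10.3] webtop [-54.2   0.6   4.4] webfoot [-50.6   0.6  -5.5] skirt [60.5  0.7 31.4] end [64.6  0.7 43.5] 
F box [ 0.6  0.6 -0.7] Mt [0.02 0.25 0.01] tcp [14.6 -1.9 39.6] op 0.117
```

Call:
send_rows:
  translation:
    - [0,-0.08,-0.03]
    - [0,-0.08,-0.03]
    - [0,0,0]
    - [0,0,0]
  rotation:
    - [0,0,0]
    - [0,0,0]
    - [0,0,0]
    - [0,0,0]
  grip: [5,5,5,5]

```text
time: 8.22
eef_pos: [0.4958, 0.2101, 0.1389]
tcp_rot: [0.636, 0.752, 0.133, 0.113]
contact_force: [1.5, 1.1, 1.7]
opening: 0.119
```

```bash
python3 -c "
from h import *
cov()
c=eyes.read_camera('scene'); cv2.imwrite('pics/s5.png',cv2.resize(c['image'][150:270,290:430],(700,600),interpolation=cv2.INTER_CUBIC))"
```

```text
t 8.225 org [ 0.2  0.6 10.9] tilt 20.05 yaw 9.54 roll -0.04
lip [-68.6   0.5 -10.5] webtop [-59.    0.6   4.2] webfoot [-55.4   0.6  -5.7] skirt [55.7  0.6 31.2] end [59.8  0.6 43.3] 
F box [1.6 0.9 1.7] Mt [ 0.01 -0.    0.  ] tcp [ 9.8 -2.  39.4] op 0.119
```

View pics/s5.png

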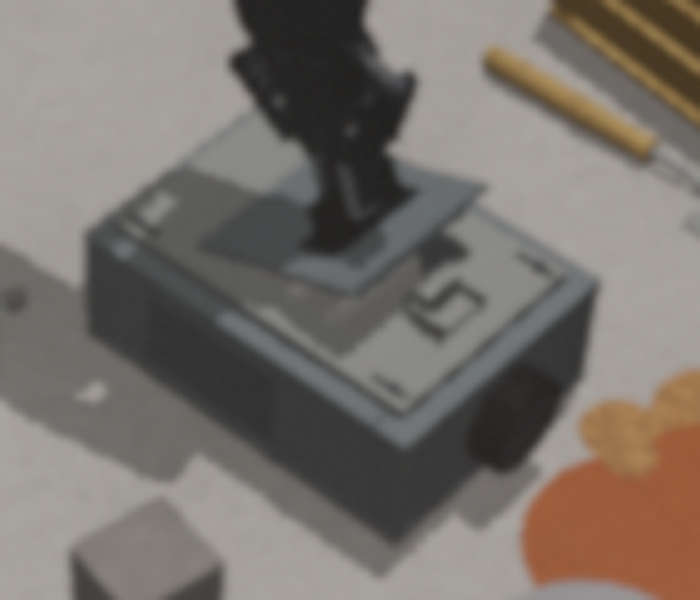

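The scene crop shows the cover tilted, its lip end in the mouth and its +x end raised in front of the catch. The upward force matches the plate's front corners resting on the frame, so it is hooked. Next I'll swing it down about that corner.

```bash
cat >> h.py <<'E'
def swing(a,b,n,px=-.0583,pz=0.):
    def pose(t):
        t_=np.radians(t); u,v=G[0]+.058,G[2]-.01
        return tcp(px+u*np.cos(t_)-v*np.sin(t_),G[1],pz+u*np.sin(t_)+v*np.cos(t_)),rot(YAW,t)
    T=np.linspace(a,b,n+1)
    for i in range(n):
        p,q=pose(T[i]); p2,q2=pose(T[i+1]); print((q.inv().apply(p2-p)/.03).round(3).tolist(),"rot",round((T[i]-T[i+1])/5,3))
E
python3 -c "
from h import *
cov(); swing(20,4,8)"
```

```text
t 8.275 org [ 0.3  0.6 10.9] tilt 20.05 yaw 9.53 roll -0.03
lip [-68.6   0.6 -10.5] webtop [-59.    0.6   4.2] webfoot [-55.4   0.6  -5.7] skirt [55.7  0.6 31.1] end [59.8  0.6 43.3] 
F box [ 1.4 -0.6  2.1] Mt [ 0.01 -0.05 -0.04] tcp [ 9.8 -2.  39.4] op 0.122
[-0.0, 0.014, 0.09] rot 0.4
[0.0, 0.014, 0.09] rot 0.4
[-0.0, 0.014, 0.09] rot 0.4
[-0.0, 0.014, 0.09] rot 0.4
[0.0, 0.014, 0.09] rot 0.4
[0.0, 0.014, 0.09] rot 0.4
[-0.0, 0.014, 0.09] rot 0.4
[0.0, 0.014, 0.09] rot 0.4
```

Call:
send_rows:
  translation:
    - [0,0.006,0.09]
    - [0,0.006,0.09]
    - [0,0.006,0.09]
    - [0,0.006,0.09]
    - [0,0.014,0.09]
  rotation:
    - [0.4,0,0]
    - [0.4,0,0]
    - [0.4,0,0]
    - [0.4,0,0]
    - [0.4,0,0]
  grip: [5,5,5,5,5]

```text
time: 8.9
eef_pos: [0.5009, 0.211, 0.126]
tcp_rot: [0.644, 0.76, 0.066, 0.056]
contact_force: [3.2, 0.9, 3.3]
opening: 0.122
```

```bash
python3 -c "
from h import *
cov()"
```

```text
t 8.9 org [0.5 0.6 0.1] tilt 9.93 yaw 9.52 roll -0.03
lip [-71.    0.6  -8.8] webtop [-59.1   0.6   3.9] webfoot [-57.3   0.6  -6.4] skirt [58.6  0.6 10.3] end [64.7  0.6 21.5] 
F box [3.3 0.4 3.3] Mt [ 0.12 -0.13  0.05] tcp [14.8 -2.  26.5] op 0.122
```

Call:
send_rows:
  translation:
    - [0,0.014,0.09]
    - [0,0.014,0.09]
    - [0,0.014,0.09]
    - [0,0,0]
  rotation:
    - [0.4,0,0]
    - [0.4,0,0]
    - [0.4,0,0]
    - [0,0,0]
  grip: [5,5,5,5]

```text
time: 9.4
eef_pos: [0.5026, 0.2112, 0.1182]
tcp_rot: [0.646, 0.763, 0.025, 0.022]
contact_force: [-0.2, 0.2, 7.6]
opening: 0.12
```

```bash
python3 -c "
from h import *
cov(); swing(4,0,2)"
```

```text
t 9.4 org [-0.5  0.5 -6. ] tilt 3.84 yaw 9.52 roll -0.04
lip [-72.5   0.5  -7.3] webtop [-59.3   0.5   4.1] webfoot [-58.6   0.5  -6.4] skirt [58.4  0.6 -2. ] end [65.7  0.6  8.5] 
F box [-0.1  0.2  7.6] Mt [0.03 0.12 0.01] tcp [16.6 -2.  18.7] op 0.12
[-0.0, 0.014, 0.09] rot 0.4
[0.0, 0.014, 0.09] rot 0.4
```

Call:
send_rows:
  translation:
    - [0,0.014,0.08]
    - [0,0,0]
  rotation:
    - [0.4,0,0]
    - [0,0,0]
  grip: [5,5]

```text
time: 9.65
eef_pos: [0.5024, 0.2112, 0.1147]
tcp_rot: [0.646, 0.763, 0.012, 0.01]
contact_force: [1.7, 0.6, 3.3]
opening: 0.121
```

Call:
send_rows:
  translation:
    - [0,0.007,0.04]
    - [0,0,0]
  rotation:
    - [0.2,0,0]
    - [0,0,0]
  grip: [5,5]

```text
time: 9.9
eef_pos: [0.5026, 0.2112, 0.1138]
tcp_rot: [0.646, 0.763, 0.005, 0.005]
contact_force: [-0.3, 0.3, 3.8]
opening: 0.124
```

```bash
python3 -c "
from h import *
cov()"
```

```text
t 9.9 org [-1.8  0.6 -9.4] tilt 0.82 yaw 9.52 roll -0.04
lip [-73.8   0.5  -7. ] webtop [-60.    0.5   3.7] webfoot [-59.8   0.5  -6.8] skirt [57.2  0.6 -8.6] end [65.1  0.6  1.5] 
F box [-0.3  0.4  3.8] Mt [-0.01  0.61  0.04] tcp [16.6 -2.  14.3] op 0.124
```

Call:
send_rows:
  translation:
    - [0,0.005,0.04]
    - [0,0,0.04]
    - [0,0,0]
  rotation:
    - [0.17,0,0]
    - [0,0,0]
    - [0,0,0]
  grip: [5,5,5]

```text
time: 10.28
eef_pos: [0.5026, 0.2113, 0.1137]
tcp_rot: [0.646, 0.764, -0.001, 0.0]
contact_force: [-7.9, -1.6, 13.8]
opening: 0.116
```

```bash
python3 -c "
from h import *
cov()
s=ctrl.get_state();c=eyes.read_camera('wrist'); cv2.imwrite('pics/w6.png',cv2.resize(c['image'][60:300,200:520],(800,600),interpolation=cv2.INTER_CUBIC))"
```

```text
t 10.275 org [-2.1  0.6 -9.3] tilt -0.05 yaw 9.55 roll -0.07
lip [-74.1   0.5  -5.8] webtop [-60.1   0.6   4.7] webfoot [-60.1   0.5  -5.8] skirt [56.9  0.6 -9.4] end [64.9  0.7  0.6] 
F box [-8.1 -0.3 13.8] Mt [-0.2   1.2   0.09] tcp [16.6 -2.  14.2] op 0.116
```

View pics/w6.png

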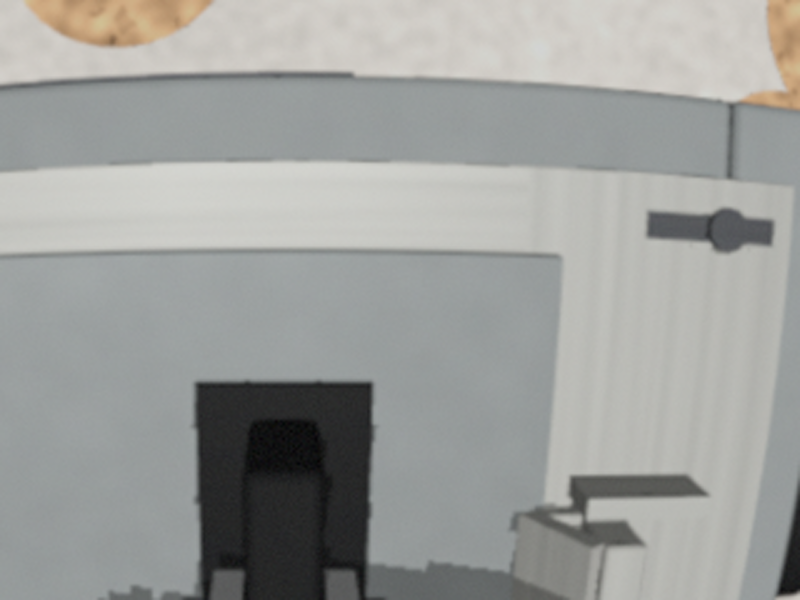

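The catch nose at (520–600, 520) lies over the plate's edge at x≈550, and the plate is flush with the frame. The force has risen, so I'll ease off before releasing.

Call:
send_rows:
  translation:
    - [0,-0.04,-0.08]
    - [0,0,0]
  rotation:
    - [-0.1,0,0]
    - [0,0,0]
  grip: [5,5]

```text
time: 10.58
eef_pos: [0.5024, 0.2112, 0.1142]
tcp_rot: [0.646, 0.763, 0.005, 0.004]
contact_force: [1.6, 1.6, 1.3]
opening: 0.121
```

```bash
python3 -c "
from h import *
cov()"
```

```text
t 10.575 org [-2.   0.6 -9.1] tilt 0.71 yaw 9.52 roll -0.04
lip [-74.    0.5  -6.5] webtop [-60.1   0.6   4.2] webfoot [-60.    0.6  -6.3] skirt [57.   0.6 -8.3] end [64.9  0.6  1.8] 
F box [1.8 1.4 1.3] Mt [ 0.17 -0.08 -0.  ] tcp [16.4 -2.  14.7] op 0.121
```

Call:
send_rows:
  translation:
    - [0,0,0]
    - [0,0,0]
    - [0,0,0]
    - [0,0,-0.3]
    - [0,0,-0.6]
  rotation:
    - [0,0,0]
    - [0,0,0]
    - [0,0,0]
    - [0,0,0]
    - [0,0,0]
  grip: [18,26,30,30,30]

```text
time: 11.2
eef_pos: [0.5016, 0.2111, 0.1417]
tcp_rot: [0.646, 0.763, 0.003, 0.003]
contact_force: [0.5, 0.0, 0.1]
opening: 0.354
```

Call:
send_rows:
  translation:
    - [0,0,-0.8]
    - [0,0,-0.8]
    - [0,0,-0.6]
    - [0,0,0]
    - [0,0,0]
  rotation:
    - [0,0,0]
    - [0,0,0]
    - [0,0,0]
    - [0,0,0]
    - [0,0,0]
  grip: [30,30,30,30,30]

```text
time: 11.82
eef_pos: [0.5009, 0.211, 0.2067]
tcp_rot: [0.646, 0.763, 0.004, 0.004]
contact_force: [-0.0, 0.6, -1.0]
opening: 0.352
```

```bash
python3 - <<'E'
from h import *
import pickle
s=ctrl.get_state();c=eyes.read_camera('wrist'); cv2.imwrite('pics/w7.png',cv2.resize(c['image'][100:400,140:540],(800,600),interpolation=cv2.INTER_CUBIC)); pickle.dump((s,c),open("pics/w7.pkl","wb")); print(s["time"],s["eef_pos"],s["contact_force"],s["opening"])
E
```

```text
11.825 [0.50088802 0.21096184 0.20673663] [-0.0021503   0.57404614 -0.96472314] 0.35244407915537385
```

View pics/w7.png

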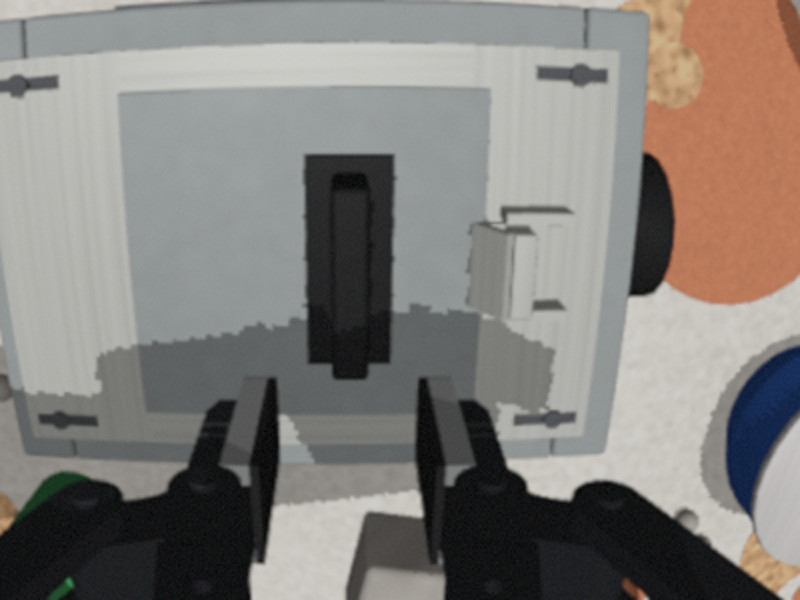

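The cover lies flush. Its plate edge at x≈484 is under the catch nose (tip at x≈468), and the fingers are clear. One numerical check of the catch position and plate height before I hand in.

```bash
python3 - <<'E'
from h import *
import pickle
f=lambda w:((BM.T@(w[:2]-MID))*1e3).round(1)
s,c=pickle.load(open("pics/w3.pkl","rb")); k=400/706
for z in(.104,.12):
  print("nose before",z,[f(wonz(c,s,(130+x*k,y*k),z)) for x,y in[(498,110),(498,180),(535,100)]])
s,c=pickle.load(open("pics/w7.pkl","rb"))
for z in(.104,.12):
  print("nose now",z,[f(wonz(c,s,(140+x/2,100+y/2),z)) for x,y in[(471,225),(468,310),(512,233)]])
for z in(.0995,.1035,.1075):
  W=np.array([f(wonz(c,s,(140+x/2,100+y/2),z)) for x,y in[(119,93),(490,88),(477,415),(146,412)]])
  print("plate",z,W.tolist(),"sides",np.linalg.norm(W-np.roll(W,-1,0),axis=1).round(1))
E
```

```text
nose before 0.104 [array([60. , 14.7]), array([ 60.3, -14.8]), array([76. , 20.4])]
nose before 0.12 [array([55.8, 12.2]), array([ 56. , -15.5]), array([70.8, 17.5])]
nose now 0.104 [array([59.9, 13.9]), array([ 60.5, -17.5]), array([74.7, 11.1])]
nose now 0.12 [array([56.9, 18.2]), array([ 57.5, -11.2]), array([70.7, 15.5])]
plate 0.0995 [[-61.1, 60.3], [65.5, 60.9], [67.8, -63.3], [-61.5, -62.3]] sides [126.6 124.2 129.3 122.6]
plate 0.1035 [[-59.9, 60.6], [64.7, 61.2], [66.9, -61.0], [-60.3, -60.0]] sides [124.6 122.2 127.2 120.6]
plate 0.1075 [[-58.7, 60.9], [63.9, 61.5], [66.1, -58.8], [-59.1, -57.8]] sides [122.6 120.3 125.2 118.7]
```

Nose tip is at 60 mm both before and now, so the catch is closed. The plate's size fits z≈0.1035 m, which is home height. I'm handing in.

```bash
python3 -c "
from plant import ticket
print(ticket.sign_off())"
```

```text
the job is handed in; nothing more can be done
None
```

The largest cover is back on the dust extractor box, catch closed and released, and I handed the job in at about 12 s. I gripped it by the fin and tilted it 20°. I hooked its lip under the ledge, swung it down until the catch snapped over its edge, eased off, opened the fingers and backed away.

**Checks that agreed:**
- **Catch:** the nose tip is about 60 mm from the opening's middle both before and after, and it hangs about 5 mm over the plate's edge, so the catch is closed.
- **Height:** the plate's apparent size fits a top height of about 0.1035 m, which is fully home on a frame top I measured at about 0.0995 m.
- **Position:** the cover sits within about 2 mm of the opening's middle.
- **Tilt:** it read under 1° from the tool just before release, and the plate looked flush with the frame afterwards.

**Not clean or not confirmed:**
- **Force:** the final press briefly read about 14 N up and 8 N sideways at the tool. Allowing for the cover's weight, that is about 17–19 N against the box. This is over the gentle 15 N guide but under the 22 N limit; I backed off at once.
- **Frame height:** it came from camera scale and is good to about 1.5 mm. It sits near the low end of the range, so the height margin inside the judged window is small.
- **Other objects:** none were touched on the way as far as I could tell, but I took no final full-table picture to confirm it.

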